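Make up two specimen kits from the stock

ROBOT

A 6-joint arm with a two-finger parallel gripper is mounted at the origin on the work surface. World frame = base frame: x ahead of the robot, y to its left, z up, the work surface at z = 0. Lengths are in m, angles in rad, forces in N, time in s.
With the tool pointing down it reaches from about 0.375 to 0.9 m from the base axis. Payload 3.1 kg.
Tool frame: the origin (TCP) lies between the finger pads; the fingertips stand 11 mm ahead of it and the grasp point (between the pads) lies 8 mm behind it; z points along the fingers, y is the direction in which the jaws open and shut (so a half turn about z gives the same grasp; the last joint's range is limited). The gripper opens to 85 mm and grips with 20 to 120 N. Pads are 22 mm wide; open, the fingers measure 114 mm over their backs; the gripper's body (76 mm by 85 mm) begins 54 mm behind the grasp point. The pads swing forward as they close: fully open they stand 13 mm farther back than shut.
Start: joints at [-1.313, 0.527, 1.433, -0, 1.181, -0.178], TCP at [0.264, -0.567, 0.242] pointing down, gripper open.
Joint ranges: [-3.08, 3.08], [-0.75, 2.2], [0.22, 2.44], [-1.43, 4.57], [0, 2.65], [-2.85, 2.85]. Speed limits (rad/s): [2.79, 2.79, 3.14, 3.14, 3.14, 3.14].

INTERFACE

Orientations are given as a unit quaternion [x, y, z, w].
In Python, from station import manip gives the robot as it stands. The module is installed in compiled form; this text tells all that it offers.
- The arm moves only by the tool arm_command, never from a script. Its argument "rows" is a list of rows, each a list of 3 entries, a list of its own where there are three numbers: the shift along the world's x, y, z in mm, then the turn about the world's z in rad, then the closure, from -1 (fully open) to 1 (shut), so that 0 is half open. A call has 1 to 12 rows; each row shifts and turns the commanded pose from where the row before left it; what a row does not reach is not made up. A row lasts 1/8 s, in which the tool goes at most 62.5 mm and 10.7 degrees, less where a joint would pass 70% of its speed; a pose out of reach is approached as far as the arm can. A call with a gripper value outside its range is refused whole. The fingers move at their own pace and stop on an object; "squeeze" is the grip in N (left out, the last holds). Time passes only in rows, so rows that do not move let the fingers close. It gives the time, the measured TCP pose, the force and the opening at its end, in the units of the state.
- manip.sense(): the state, without advancing time (a new reading comes with each control period).
- manip.snapshot(name): name is "scene" or "top" or "wrist"; returns the picture (480x640x3 uint8, blue, green, red); there is no depth.
- manip.get_calibration(name): a dict with "fovy" (degrees; the focal length in pixels is half the picture's height over the tangent of half this angle, whatever the lens; pixels are square), "cx", "cy" (the principal point, pixels), "R" (3x3) and "t" (3): a world point X has camera coordinates R X + t. Camera axes: x right, y down, z forward; pixel columns grow to the right and rows downward; lengths in m; the calibration is good to about 2 mm. The wrist camera is an equidistant fisheye: a pixel r from the principal point sees the ray r / f radians off the axis. A picture is of the moment at which its call begins: read the wrist's pose just before it. get_calibration takes no time and is no camera call; for the wrist camera it gives the pose at the moment of the call.
- manip.sign_off(): hands the job in, once; it reports no verdict.
The state is a dict: "t": time; "q": joint angles; "qd": joint speeds; "tau": joint torques, N m; "tcp_pos": TCP position; "tool_rot": TCP orientation; "force": force on the tool from outside, world axes, zero at the start; "ft_torque": the same for the moment, N m; "finger_gap": opening from 0.0 (shut) to 1.0 (fully open).
Only numpy, scipy, OpenCV 4.12 (cv2) and the standard library are available. Lean on these libraries where they do the work, as an engineer would, in place of code of your own. Each camera call takes 0.05 s, during which the arm holds its last target.

TASK

Make up the two specimen kits: put the turquoise-capped pot, the brown bottle and the swab carton in the blue rack, and the red-capped pot and the black-lidded jar in the white rack, each standing upright on the floor of its own compartment (any compartment of that rack will do). Leave the yellow-capped pot standing where it is.

Things in the scene. Friction and masses are not known exactly. Their poses are not given: they have to be found in the camera images.
- turquoise_pot: upright sample pot: white cylinder, 44 mm diameter, with a turquoise screw cap, 48 mm diameter, on its top 16 mm; 65 mm high in all, about 50 g. Origin: centre of its underside, z up. Starts in the stock.
- red_pot: upright sample pot: white cylinder, 44 mm diameter, with a red screw cap, 48 mm diameter, on its top 16 mm; 65 mm high in all, about 50 g. Origin: centre of its underside, z up. Starts in the stock.
- yellow_pot: upright sample pot: white cylinder, 44 mm diameter, with a yellow screw cap, 48 mm diameter, on its top 16 mm; 65 mm high in all, about 50 g. Origin: centre of its underside, z up. It stands among the stock and belongs to no kit.
- amber_bottle: upright brown bottle: body 38 mm diameter and 60 mm high, short shoulder, white cap 27 mm diameter; 84 mm high in all, about 90 g. Origin: centre of its underside, z up. Starts in the stock.
- tablet_jar: upright small white jar with a black lid (top 14 mm), 40 mm diameter throughout, 56 mm high, about 50 g. Origin: centre of its underside, z up. Starts in the stock.
- swab_carton: upright white and green carton, 38 mm along its x, 50 mm along its y, 60 mm high, about 50 g. Origin: centre of its underside, z up. Starts in the stock, turned up to 25 degrees.
- blue_rack: blue wire rack, fixed: three square compartments in a row along its x axis, centres at x = -70, 0 and +70 mm, y = 0, each 65 mm clear inside. Floor plate 4 mm thick, wires 5 mm, rim and dividers 22 mm above the bench. Origin: on the bench under the rack's centre; x along the row (away from the robot within 15 degrees), z up. Left or right of the stock, the other rack across from it.
- white_rack: white wire rack, fixed: two square compartments in a row along its x axis, centres at x = -35 and +35 mm, y = 0, each 65 mm clear inside. Floor plate 4 mm thick, wires 5 mm, rim and dividers 22 mm above the bench. Origin: on the bench under the rack's centre; x along the row (away from the robot within 15 degrees), z up. Left or right of the stock, the other rack across from it.
Mind the look-alikes: they are no part of the job. Leave any pink look-alike of the red_pot alone.

How it is judged:
By the outcome, as a careful person would: the job done as asked, in the order asked, and still so for the second after the job is handed in, with the robot touching nothing.
It also fails if it takes over 126 s, if anything falls off the work surface, if the arm or the gripper's body presses on something with over 40 N, if the wrist force passes 120 N, or if a joint passes its speed limit or range.

## Working session

There is one attempt and no reset: what is moved stays moved. The work goes in short steps, Python scripts to look and compute and a tool call to move; the robot and the scene stay as the last step left them, time stands still between calls to the robot, and variables do not carry over. Pictures are saved under pics/ and viewed, and the job is handed in when it is done.

Besides the shell and the picture viewer there is one more tool, called after "Request:" as name([rows], argument=value, ...), one row to a line, values as JSON. arm_command: Moves the arm, as the interface text tells. Its arguments: {"type":"object","properties":{"rows":{"type":"array","items":{"type":"array"}},"squeeze":{"type":"number"}},"required":["rows"]}

```bash
mkdir -p pics
python3 - <<'E'
from station import manip
import cv2
for n in("scene","top","wrist"):
    cv2.imwrite(f"pics/{n}0.png",manip.snapshot(n))
    c=manip.get_calibration(n);print(n,c)
print(manip.sense())
E
```

```text
scene {'fovy': 57.74529406679397, 'cx': 325.14228498068434, 'cy': 236.80198554198205, 'R': array([[-0.4304233 ,  0.90247286,  0.01668885],
       [ 0.51095949,  0.25885409, -0.81970419],
       [-0.74408076, -0.34429245, -0.57254391]]), 't': array([ 0.20316927, -0.21043448,  1.15995814])}
top {'fovy': 42.071082077803304, 'cx': 311.8439908286826, 'cy': 247.60632819366006, 'R': array([[ 0.02807238, -0.99958788,  0.00600171],
       [-0.9876999 , -0.02866143, -0.15371213],
       [ 0.1538208 , -0.00161282, -0.98809744]]), 't': array([-0.03048357,  0.45077818,  1.11516517])}
wrist {'fovy': 65.70646984690485, 'cx': 320.9057183944425, 'cy': 238.30799882264543, 'R': array([[ 0.42289254, -0.90617753, -0.00204582],
       [-0.86033506, -0.40220584,  0.31313583],
       [-0.2845795 , -0.13066272, -0.94970615]]), 't': array([-0.6233192 , -0.04132162,  0.38087055])}
{'t': 0.15, 'q': array([-1.31350958e+00,  5.28292187e-01,  1.43363625e+00,  3.06693827e-06,
        1.18141369e+00, -1.78490847e-01]), 'qd': array([ 0.00020194, -0.00130385, -0.00473491,  0.00032793, -0.00037391,
       -0.00105241]), 'tau': array([ 1.52265102e-04, -4.42744875e+01, -1.78276134e+01, -2.04386938e-04,
        5.68676158e-03,  1.35382325e-05]), 'tcp_pos': array([ 0.2637128 , -0.56603392,  0.24152511]), 'tool_rot': array([ 9.76355754e-01,  2.16168167e-01, -3.30367973e-05, -8.74112463e-04]), 'force': array([-0.36643678,  0.09100905, -0.07264099]), 'ft_torque': array([-0.00891159, -0.01091803, -0.03742404]), 'finger_gap': 0.9998013044836231}
```

View pics/top0.png

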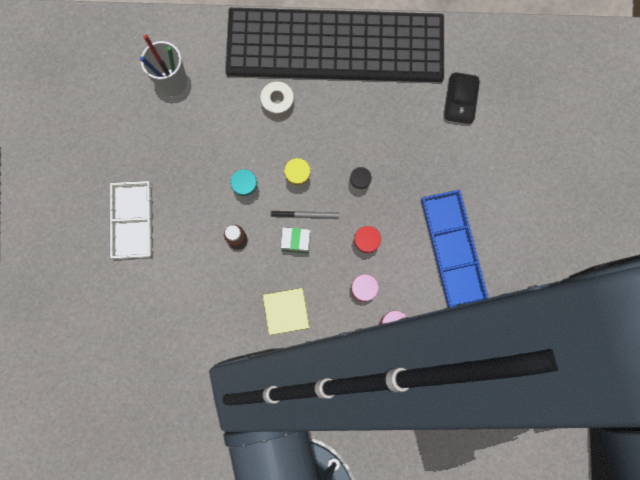

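View pics/scene0.png

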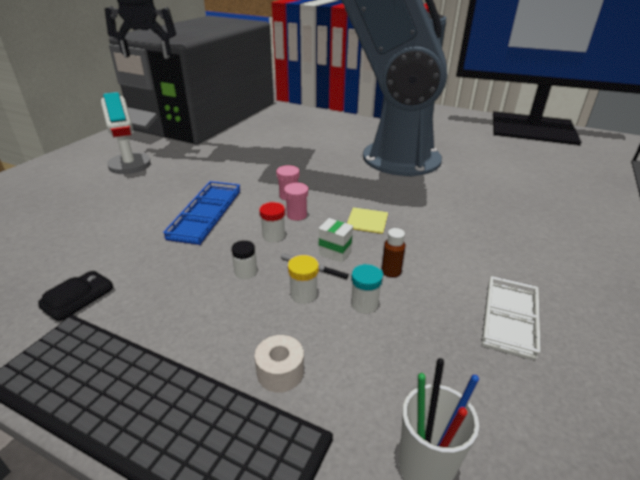

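The top view shows the blue rack on the right at about (455,248) and the white rack on the left at about (131,220). The stock sits between them, with turquoise at (244,182), yellow (297,171), jar (361,178), bottle (235,235), carton (296,239), red (368,239) and two pink pots. I'll enlarge it for closer readings.

Run:
```python
import cv2
im=cv2.imread("pics/top0.png")
cv2.imwrite("pics/c1.png",cv2.resize(im[150:270,215:395],None,fx=4.4,fy=4.4,interpolation=cv2.INTER_CUBIC))
a=cv2.resize(im[170:270,95:165],None,fx=5,fy=5,interpolation=cv2.INTER_CUBIC)
b=cv2.resize(im[180:320,410:500],None,fx=4,fy=4,interpolation=cv2.INTER_CUBIC)
cv2.imwrite("pics/c2.png",a);cv2.imwrite("pics/c3.png",b)
```

```text
(no output)
```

View pics/c1.png

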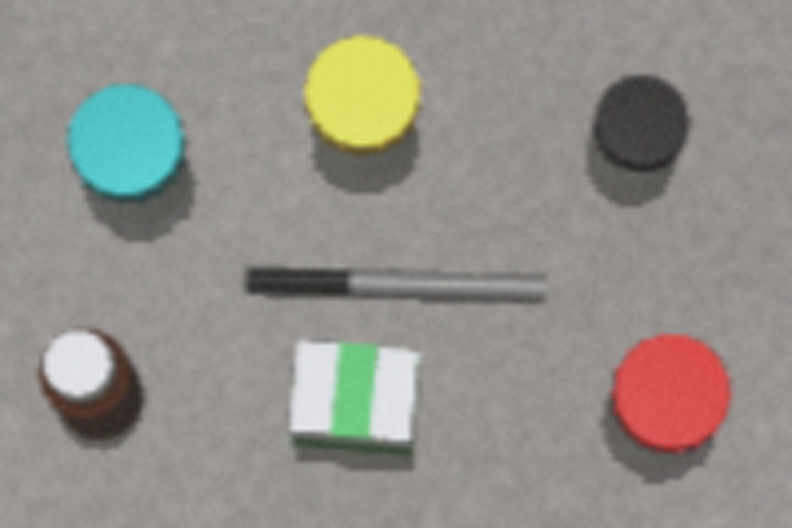

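View pics/c2.png

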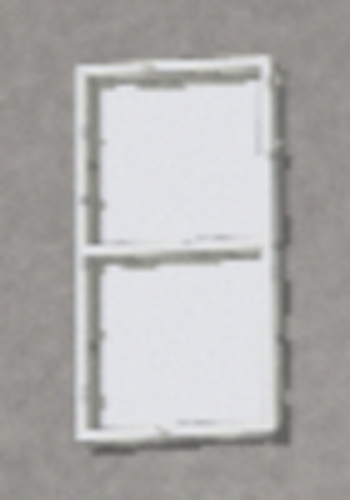

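View pics/c3.png

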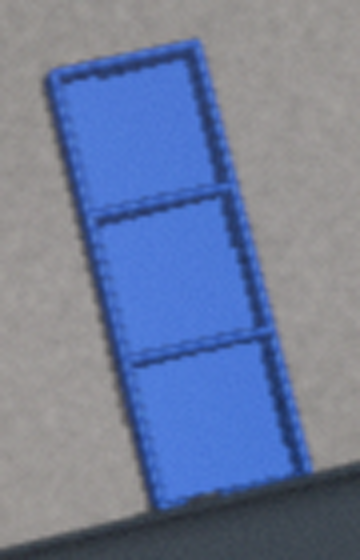

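```bash
cat > h.py <<'E'
import numpy as np, cv2
from station import manip
def ray(name,u,v,z,c=None):
    c=c or manip.get_calibration(name); R=c["R"];t=c["t"]; f=240/np.tan(np.radians(c["fovy"]/2))
    d=np.array([(u-c["cx"])/f,(v-c["cy"])/f,1.])
    if name=="wrist":
        r=np.hypot(d[0],d[1]); s=np.sin(r)/r if r>1e-9 else 1; d=np.array([d[0]*s,d[1]*s,np.cos(r)])
    C=-R.T@t; w=R.T@d
    return C+w*(z-C[2])/w[2]
E
python3 - <<'E'
from h import *
P=lambda x,y,z:ray("top",(x+.5)/4.4-.5+215,(y+.5)/4.4-.5+150,z)
for n,x,y,z in [("tq",125.5,139,.065),("ye",362,92,.065),("jar",641,120,.056),("red",671,391,.065),("bot",79,364,.084)]:
    print(n,P(x,y,z).round(4))
k=np.array([P(x,y,.06)[:2] for x,y in [(298,343),(420,351),(412,440),(291,436)]])
print("carton",k.mean(0).round(4),[np.linalg.norm(k[i]-k[i-1]).round(4) for i in range(4)],"long ang",[np.degrees(np.arctan2(*(v[::-1]))).round(1) for v in (k[0]-k[1],k[3]-k[2])],"short",[np.degrees(np.arctan2(*(v[::-1]))).round(1) for v in (k[0]-k[3],k[1]-k[2])])
def rk(pts,s,ox,oy):
    k=np.array([ray("top",(x+.5)/s-.5+ox,(y+.5)/s-.5+oy,.022)[:2] for x,y in pts]); print(k.round(4).tolist(),k.mean(0).round(4),[np.degrees(np.arctan2(*(v[::-1]))).round(1) for v in (k[0]-k[3],k[1]-k[2])],[np.linalg.norm(k[i]-k[i-1]).round(4) for i in range(4)])
rk([(77,66),(270,57),(277,436),(76,440)],5,95,170)
rk([(48,72),(200,40),(312,472),(153,510)],4,410,180)
E
```

```text
tq [0.5656 0.1111 0.065 ]
ye [0.5886 0.0138 0.065 ]
jar [ 0.5826 -0.1031  0.056 ]
red [ 0.4663 -0.1165  0.065 ]
bot [0.4671 0.1234 0.084 ]
carton [0.4628 0.0127] [np.float64(0.0388), np.float64(0.0503), np.float64(0.0372), np.float64(0.0496)] long ang [np.float64(87.9), np.float64(89.7)] short [np.float64(-2.2), np.float64(-3.4)]
[[0.5664, 0.3673], [0.572, 0.2947], [0.4275, 0.2823], [0.4238, 0.3566]] [0.4974 0.3252] [np.float64(4.3), np.float64(4.9)] [np.float64(0.1429), np.float64(0.0728), np.float64(0.1451), np.float64(0.0744)]
[[0.555, -0.2223], [0.5727, -0.2943], [0.3696, -0.3443], [0.35, -0.2708]] [ 0.4618 -0.2829] [np.float64(13.3), np.float64(13.8)] [np.float64(0.2107), np.float64(0.0741), np.float64(0.2092), np.float64(0.076)]
```

View pics/wrist0.png

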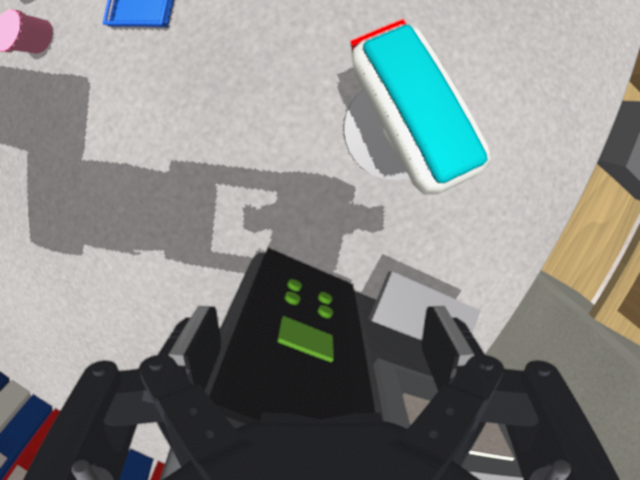

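Run:
```python
from h import *
print(ray("wrist",375,145,0),ray("wrist",480,150,.1),ray("wrist",480,150,.15),ray("scene",127,160,0),ray("scene",117,110,.1))
```

```text
[ 0.33681026 -0.5905385   0.        ] [ 0.37219471 -0.65063435  0.1       ] [ 0.36565432 -0.62888027  0.15      ] [ 0.34247613 -0.62730881  0.        ] [ 0.27742445 -0.69669338  0.1       ]
```

Request:
arm_command([
  [[0,50,0],0,-1],
  [[0,50,0],0,-1],
  [[0,50,0],0,-1],
  [[0,50,0],0,-1],
  [[30,50,0],-0.054,-1],
  [[30,50,0],-0.054,-1],
  [[30,50,0],-0.054,-1],
  [[30,50,0],-0.054,-1],
  [[30,50,0],-0.054,-1],
  [[30,50,0],-0.054,-1],
  [[30,50,0],-0.054,-1],
  [[30,50,0],-0.054,-1],
], squeeze=40)

```text
t: 1.65
tcp_pos: [0.5046, 0.0353, 0.2423]
tool_rot: [1.0, 0.001, 0.0, 0.0]
force: [1.0, -0.5, -0.5]
finger_gap: 1.005
```

Request:
arm_command([
  [[0,0,0],0,-1],
  [[0,0,0],0,-1],
])

```text
t: 1.9
tcp_pos: [0.5032, 0.0335, 0.2419]
tool_rot: [1.0, 0.003, -0.001, 0.0]
force: [0.2, -0.8, -0.8]
finger_gap: 0.995
```

Run:
```python
from h import *
import pickle
c=manip.get_calibration("wrist");print(manip.sense()["tcp_pos"])
cv2.imwrite("pics/w1.png",manip.snapshot("wrist"));pickle.dump(c,open("w1.pkl","wb"))
```

```text
[0.50316587 0.0334934  0.24191093]
```

View pics/w1.png

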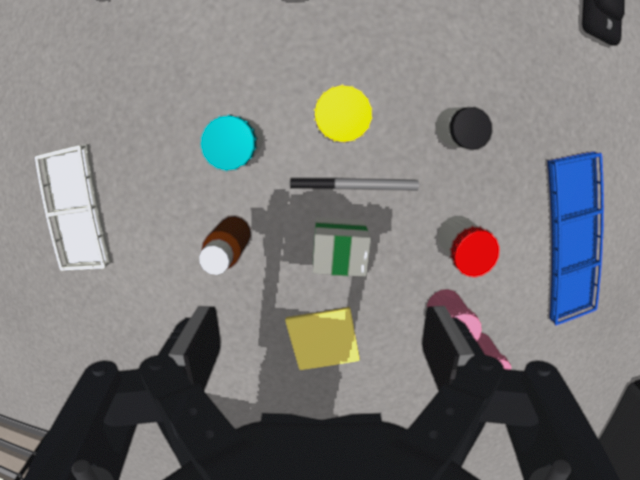

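The wrist view shows the turquoise cap at (228,142), jar lid at (471,128), red cap at (475,252), bottle cap at (215,260), and both racks in full. I'll cross-check these against the top view.

Run:
```python
from h import *
import pickle
c=pickle.load(open("w1.pkl","rb"))
for n,x,y,z in [("tq",228.5,142,.065),("ye",343,113,.065),("jar",471,128,.056),("red",475,251.5,.065),("bot",215,260,.084)]:
    print(n,ray("wrist",x,y,z,c).round(4))
for pts,z in (([(548,160),(601,153),(597,309),(553,323)],.022),([(36,157),(87,147),(106,267),(60,270)],.022),([(314,234),(369,234),(368,274),(314,274)],.06)):
    k=np.array([ray("wrist",x,y,z,c)[:2] for x,y in pts]); print(k.round(4).tolist(),k.mean(0).round(4),[np.degrees(np.arctan2(*(v[::-1]))).round(1) for v in (k[0]-k[3],k[1]-k[2])],[np.linalg.norm(k[i]-k[i-1]).round(4) for i in range(4)])
```

```text
tq [0.5658 0.112  0.065 ]
ye [0.5889 0.0166 0.065 ]
jar [ 0.5822 -0.0987  0.056 ]
red [ 0.4689 -0.111   0.065 ]
bot [0.4671 0.1252 0.084 ]
[[0.5571, -0.2097], [0.5729, -0.2898], [0.3679, -0.342], [0.3536, -0.2661]] [ 0.4629 -0.2769] [np.float64(15.5), np.float64(14.3)] [np.float64(0.2111), np.float64(0.0817), np.float64(0.2116), np.float64(0.0773)]
[[0.5652, 0.3684], [0.569, 0.2868], [0.4302, 0.2834], [0.4231, 0.3593]] [0.4969 0.3245] [np.float64(3.6), np.float64(1.4)] [np.float64(0.1423), np.float64(0.0816), np.float64(0.1389), np.float64(0.0762)]
[[0.4834, 0.0401], [0.4838, -0.0088], [0.4449, -0.0099], [0.4448, 0.0401]] [0.4642 0.0154] [np.float64(-0.0), np.float64(1.5)] [np.float64(0.0387), np.float64(0.049), np.float64(0.0389), np.float64(0.05)]
```

Request:
arm_command([
  [[31,39,0],0,-1],
  [[31,39,0],0,-1],
  [[0,0,-45],0,-1],
  [[0,0,-45],0,-1],
  [[0,0,-35],0,-1],
  [[0,0,-30],0,-1],
  [[0,0,-25],0,-1],
  [[0,0,-15],0,-1],
  [[0,0,0],0,-1],
  [[0,0,0],0,0],
  [[0,0,0],0,1],
  [[0,0,0],0,1],
])

```text
t: 3.45
tcp_pos: [0.5667, 0.1114, 0.0486]
tool_rot: [1.0, 0.002, 0.001, 0.0]
force: [-0.6, -0.4, 5.0]
finger_gap: 0.548
```

Request:
arm_command([
  [[0,0,0],0,1],
  [[0,0,0],0,1],
  [[0,0,0],0,1],
  [[0,0,0],0,1],
])

```text
t: 3.95
tcp_pos: [0.5667, 0.1114, 0.0486]
tool_rot: [1.0, 0.002, 0.001, 0.0]
force: [-0.4, -1.3, 6.7]
finger_gap: 0.545
```

Request:
arm_command([
  [[0,0,20],0,1],
  [[0,0,50],0,1],
  [[0,0,60],0,1],
  [[-3,-47,0],0.03,1],
  [[-5,-47,0],0.03,1],
  [[-5,-47,0],0.03,1],
  [[-5,-47,0],0.03,1],
  [[-5,-47,0],0.03,1],
  [[-5,-47,0],0.03,1],
  [[-5,-47,0],0.03,1],
  [[-5,-47,0],0.03,1],
  [[0,0,0],0,1],
])

```text
t: 5.45
tcp_pos: [0.5278, -0.2682, 0.1775]
tool_rot: [0.993, 0.119, 0.001, 0.001]
force: [0.2, 1.3, -0.1]
finger_gap: 0.55
```

Run:
```python
from h import *
import pickle
s=manip.sense();print(s["tcp_pos"],s["tool_rot"],s["finger_gap"])
c=manip.get_calibration("wrist");pickle.dump(c,open("w2.pkl","wb"))
cv2.imwrite("pics/w2.png",manip.snapshot("wrist"))
cv2.imwrite("pics/t2.png",manip.snapshot("top"))
```

```text
[ 0.52782439 -0.26822554  0.17745009] [9.92841846e-01 1.19430363e-01 6.77362371e-04 9.99356430e-04] 0.5503327176133773
```

View pics/w2.png

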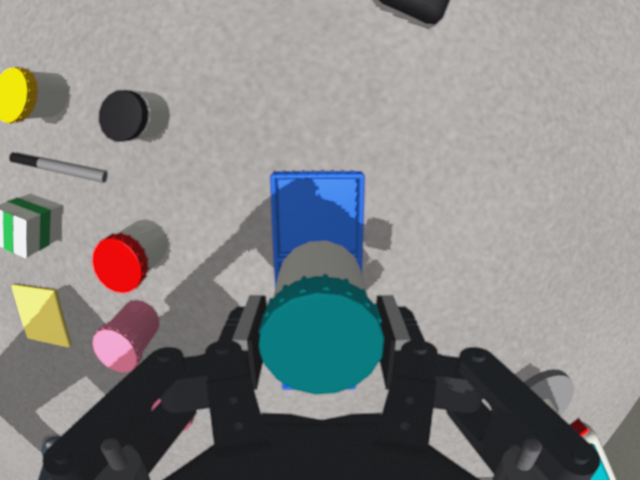

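The pot is held upright and the rack lines up with the gripper. The far rim's outer corners are at (271,173) and (365,173).

```bash
python3 - <<'E'
from h import *
import pickle
c=pickle.load(open("w2.pkl","rb"))
a,b=[ray("wrist",x,173,.022,c)[:2] for x in(271.5,365)]
d=(a-b);print(a,b,np.linalg.norm(d)); ang=np.arctan2(-d[0],d[1]);print(np.degrees(ang))
x=np.array([np.cos(ang),np.sin(ang)]);m=(a+b)/2
for k in(.0375,.1075,.1775):print(m-k*x)
E
python3 -c "
import cv2
im=cv2.imread('pics/t2.png');cv2.imwrite('pics/t2c.png',cv2.resize(im[150:350,360:560],None,fx=3,fy=3))"
```

```text
[ 0.55680181 -0.22100306] [ 0.57410299 -0.2919456 ] 0.07302173998829599
13.705527465011185
[ 0.52902017 -0.26535927]
[ 0.46101333 -0.2819445 ]
[ 0.39300649 -0.29852973]
```

View pics/t2c.png

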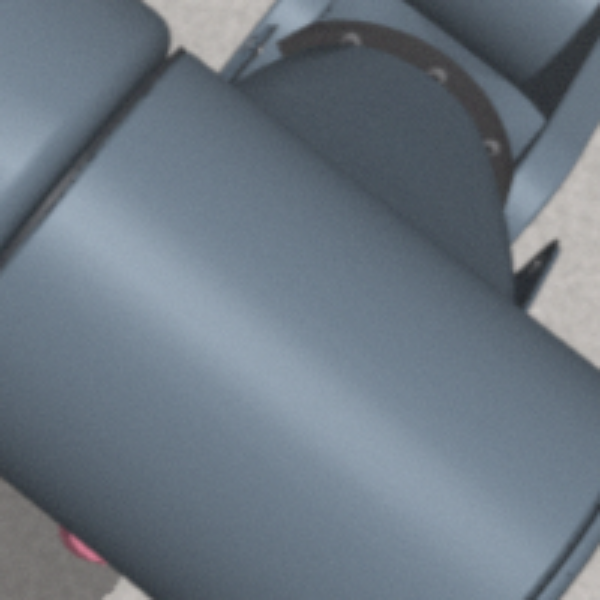

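Request:
arm_command([
  [[0,2,-40],0,1],
  [[0,0,-40],0,1],
  [[0,0,-25],0,1],
  [[0,0,-12],0,1],
  [[0,0,-7],0,1],
  [[0,0,0],0,1],
  [[0,0,0],0,1],
])

```text
t: 6.42
tcp_pos: [0.5285, -0.2628, 0.0543]
tool_rot: [0.993, 0.122, 0.001, 0.001]
force: [0.3, 0.1, 0.0]
finger_gap: 0.546
```

Request:
arm_command([
  [[0,-2,-2],0,1],
  [[0,0,0],0,1],
  [[0,0,0],0,0],
  [[0,0,0],0,-0.5],
  [[0,0,0],0,-1],
  [[0,0,0],0,-1],
  [[0,0,40],0,-1],
  [[0,0,60],0,-1],
  [[0,0,50],0,-1],
  [[0,0,0],0,-1],
])

```text
t: 7.68
tcp_pos: [0.5303, -0.2664, 0.2059]
tool_rot: [0.993, 0.122, 0.004, 0.004]
force: [0.3, 0.4, -0.6]
finger_gap: 0.998
```

Run:
```python
from h import *
import pickle
s=manip.sense();print(s["tcp_pos"],s["tool_rot"],s["finger_gap"])
c=manip.get_calibration("wrist");pickle.dump(c,open("w3.pkl","wb"))
cv2.imwrite("pics/w3.png",manip.snapshot("wrist"))
```

```text
[ 0.53028457 -0.2663768   0.20594059] [0.99255933 0.12165188 0.00367923 0.00364199] 0.9975689870716521
```

View pics/w3.png

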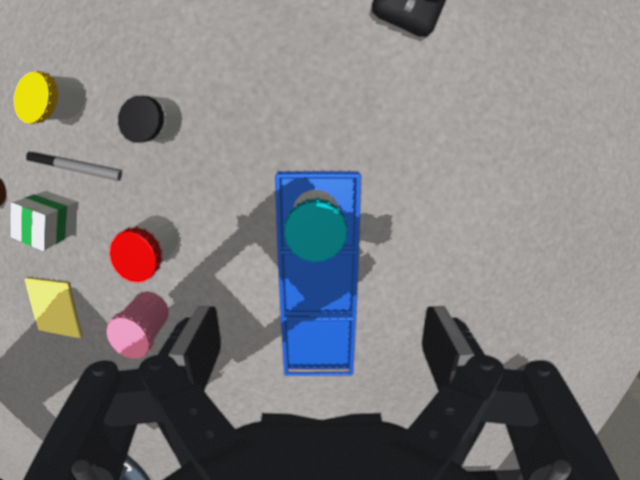

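The turquoise pot now stands in the far blue compartment. Next is the bottle.

Request:
arm_command([
  [[-7,48,0],-0.03,-1],
  [[-8,48,0],-0.03,-1],
  [[-8,48,0],-0.03,-1],
  [[-8,49,0],-0.03,-1],
  [[-8,49,0],-0.03,-1],
  [[-8,49,0],-0.03,-1],
  [[-8,49,0],-0.03,-1],
  [[-7,49,0],-0.03,-1],
  [[0,0,0],0,-1],
  [[0,0,0],0,-1],
])

```text
t: 8.98
tcp_pos: [0.4652, 0.1242, 0.2002]
tool_rot: [1.0, 0.002, -0.001, 0.0]
force: [-0.6, 0.4, 0.1]
finger_gap: 0.998
```

Run:
```python
from h import *
import pickle
s=manip.sense();print(s["tcp_pos"],s["tool_rot"],s["finger_gap"])
c=manip.get_calibration("wrist");pickle.dump(c,open("w4.pkl","wb"))
cv2.imwrite("pics/w4.png",manip.snapshot("wrist"))
```

```text
[0.46515464 0.12422667 0.20016647] [ 9.99996330e-01  2.39153549e-03 -1.24529899e-03  2.65077908e-04] 0.9982158437499514
```

View pics/w4.png

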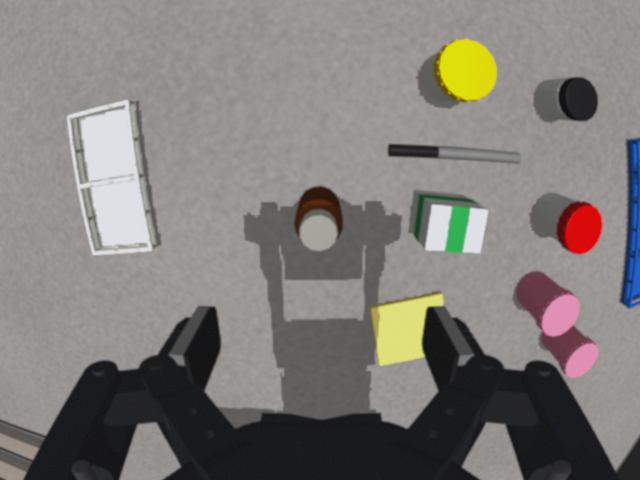

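Run:
```python
from h import *
import pickle
c=pickle.load(open("w4.pkl","rb"))
print(ray("wrist",318.5,229.5,.084,c))
for pts,z in (([(68,116),(130,101),(157,248),(93,254)],.022),([(429,203),(488,206),(482,253),(424,249)],.06)):
    k=np.array([ray("wrist",x,y,z,c)[:2] for x,y in pts]); print(k.round(4).tolist(),k.mean(0).round(4),[np.degrees(np.arctan2(*(v[::-1]))).round(1) for v in (k[0]-k[3],k[1]-k[2])],[np.linalg.norm(k[i]-k[i-1]).round(4) for i in range(4)])
```

```text
[0.46961839 0.12646058 0.084     ]
[[0.5654, 0.3692], [0.5705, 0.2955], [0.4319, 0.2802], [0.4242, 0.3583]] [0.498  0.3258] [np.float64(4.4), np.float64(6.3)] [np.float64(0.1416), np.float64(0.0738), np.float64(0.1394), np.float64(0.0785)]
[[0.4843, 0.0416], [0.4833, -0.0095], [0.443, -0.0099], [0.4466, 0.0423]] [0.4643 0.0161] [np.float64(-1.0), np.float64(0.5)] [np.float64(0.0377), np.float64(0.0511), np.float64(0.0403), np.float64(0.0523)]
```

Request:
arm_command([
  [[3,1,-45],0,-1],
  [[0,0,-45],0,-1],
  [[0,0,-35],0,-1],
  [[0,0,-25],0,-1],
  [[0,0,-15],0,-1],
  [[0,0,0],0,-1],
  [[0,0,0],0,0],
  [[0,0,0],0,0.5],
  [[0,0,0],0,1],
  [[0,0,0],0,1],
  [[0,0,0],0,1],
  [[0,0,0],0,1],
])

```text
t: 10.52
tcp_pos: [0.4694, 0.1255, 0.0373]
tool_rot: [1.0, 0.002, 0.001, 0.0]
force: [-1.2, -0.7, 5.9]
finger_gap: 0.433
```

Request:
arm_command([
  [[0,0,20],0,1],
  [[0,0,50],0,1],
  [[0,0,60],0,1],
  [[0,-45,0],0.03,1],
  [[-1,-45,0],0.03,1],
  [[-1,-45,0],0.03,1],
  [[-1,-45,0],0.03,1],
  [[-1,-45,0],0.03,1],
  [[-1,-45,0],0.03,1],
  [[-1,-45,0],0.03,1],
  [[-1,-45,0],0.03,1],
  [[-1,-47,0],0,1],
])

```text
t: 12.02
tcp_pos: [0.4604, -0.2825, 0.1663]
tool_rot: [0.993, 0.122, -0.0, -0.0]
force: [0.2, 0.1, -0.2]
finger_gap: 0.434
```

Request:
arm_command([
  [[0,0,0],0,1],
  [[0,0,0],0,1],
])

```text
t: 12.28
tcp_pos: [0.4601, -0.2806, 0.166]
tool_rot: [0.993, 0.121, -0.001, -0.001]
force: [-0.6, 0.4, -1.0]
finger_gap: 0.434
```

Run:
```python
from h import *
s=manip.sense();print(s["tcp_pos"],s["tool_rot"],s["finger_gap"])
cv2.imwrite("pics/w5.png",manip.snapshot("wrist"))
```

```text
[ 0.46009492 -0.28062359  0.16597412] [ 9.92611178e-01  1.21333707e-01 -5.55918420e-04 -9.33748276e-04] 0.4343191740192392
```

View pics/w5.png

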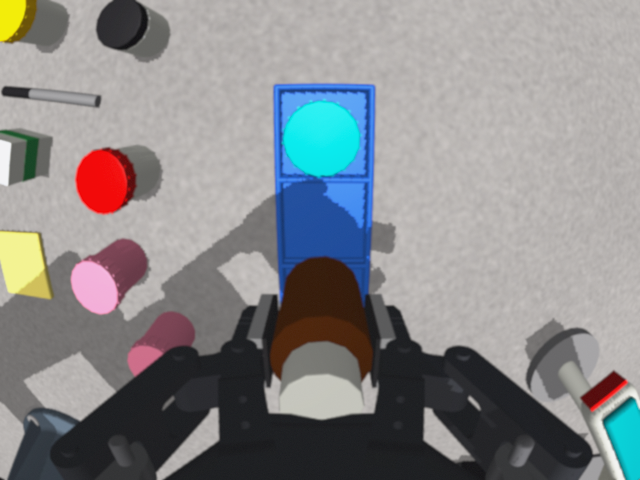

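The bottle hangs upright over the middle compartment, and the turquoise pot is well placed.

Request:
arm_command([
  [[1,-1,-40],0,1],
  [[0,0,-40],0,1],
  [[0,0,-25],0,1],
  [[0,0,-12],0,1],
  [[0,0,-7],0,1],
  [[0,0,-1],0,1],
  [[0,0,0],0,1],
])

```text
t: 13.2
tcp_pos: [0.4623, -0.2829, 0.0421]
tool_rot: [0.993, 0.122, 0.001, 0.001]
force: [-1.3, -0.8, -1.1]
finger_gap: 0.434
```

Request:
arm_command([
  [[0,0,-1],0,1],
  [[0,0,0],0,0.3],
  [[0,0,0],0,-0.3],
  [[0,0,0],0,-1],
  [[0,0,0],0,-1],
  [[0,0,0],0,-1],
  [[0,0,30],0,-1],
  [[0,0,55],0,-1],
  [[0,0,55],0,-1],
  [[0,0,20],0,-1],
])

```text
t: 14.45
tcp_pos: [0.4631, -0.2836, 0.2038]
tool_rot: [0.993, 0.122, 0.002, 0.002]
force: [-0.2, -0.1, -0.9]
finger_gap: 1.0
```

Request:
arm_command([
  [[0,42,0],-0.04,-1],
  [[0,42,0],-0.04,-1],
  [[0,42,0],-0.04,-1],
  [[0,42,0],-0.04,-1],
  [[0,42,0],-0.04,-1],
  [[1,42,0],-0.04,-1],
  [[1,46,0],-0.02,-1],
  [[0,0,0],0,-1],
  [[0,0,0],0,-1],
])

```text
t: 15.58
tcp_pos: [0.4639, 0.0153, 0.2003]
tool_rot: [1.0, -0.008, 0.0, 0.0]
force: [-0.7, -0.6, 1.0]
finger_gap: 1.002
```

Run:
```python
from h import *
import pickle
s=manip.sense();print(s["tcp_pos"],s["tool_rot"],s["finger_gap"])
c=manip.get_calibration("wrist");pickle.dump(c,open("w6.pkl","wb"))
cv2.imwrite("pics/w6.png",manip.snapshot("wrist"))
```

```text
[0.46394395 0.01530379 0.20031966] [ 9.99970960e-01 -7.61724653e-03  1.12858948e-04  2.11490887e-04] 1.0017431834159465
```

View pics/w6.png

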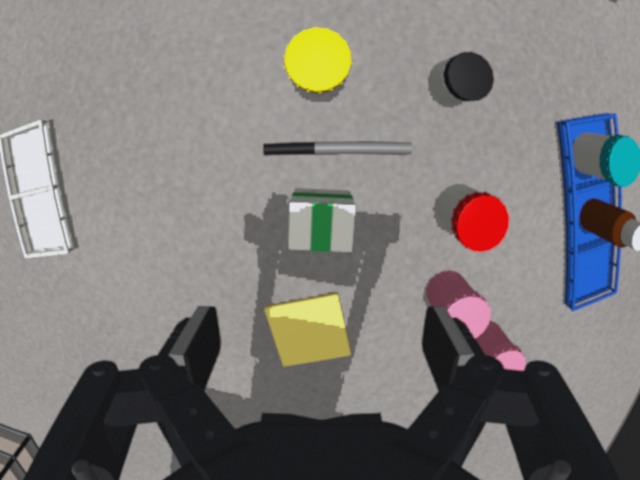

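Both items stand in the blue rack. The carton is square to the gripper and centred at column 322.

Request:
arm_command([
  [[0,0,-45],0,-1],
  [[0,0,-45],0,-1],
  [[0,0,-35],0,-1],
  [[0,0,-25],0,-1],
  [[0,0,-14],0,-1],
  [[0,0,0],0,-1],
  [[0,0,0],0,-0.2],
  [[0,0,0],0,0.3],
  [[0,0,0],0,1],
  [[0,0,0],0,1],
  [[0,0,0],0,1],
  [[0,0,0],0,1],
])

```text
t: 17.12
tcp_pos: [0.4646, 0.0153, 0.0375]
tool_rot: [1.0, -0.008, 0.001, 0.0]
force: [-0.0, -0.4, 5.4]
finger_gap: 0.585
```

Request:
arm_command([
  [[0,0,20],0,1],
  [[0,0,50],0,1],
  [[0,0,60],0,1],
  [[-9,-40,0],0.03,1],
  [[-9,-40,0],0.03,1],
  [[-9,-40,0],0.03,1],
  [[-9,-40,0],0.03,1],
  [[-9,-40,0],0.04,1],
  [[-9,-40,0],0.04,1],
  [[-9,-40,0],0.04,1],
  [[-8,-33,0],0.02,1],
  [[0,0,0],0,1],
])

```text
t: 18.62
tcp_pos: [0.3928, -0.3, 0.1668]
tool_rot: [0.993, 0.12, 0.001, 0.001]
force: [-1.0, 0.4, -0.1]
finger_gap: 0.588
```

Request:
arm_command([
  [[0,0,0],0,1],
  [[0,0,0],0,1],
])

```text
t: 18.88
tcp_pos: [0.3928, -0.296, 0.1663]
tool_rot: [0.992, 0.122, -0.0, -0.001]
force: [-0.8, -0.2, -0.5]
finger_gap: 0.582
```

Run:
```python
from h import *
s=manip.sense();print(s["tcp_pos"],s["tool_rot"],s["finger_gap"])
cv2.imwrite("pics/w7.png",manip.snapshot("wrist"))
```

```text
[ 0.392782   -0.29601283  0.16632733] [ 9.92498908e-01  1.22252241e-01 -2.14398529e-04 -5.12107468e-04] 0.5815060554809944
```

View pics/w7.png

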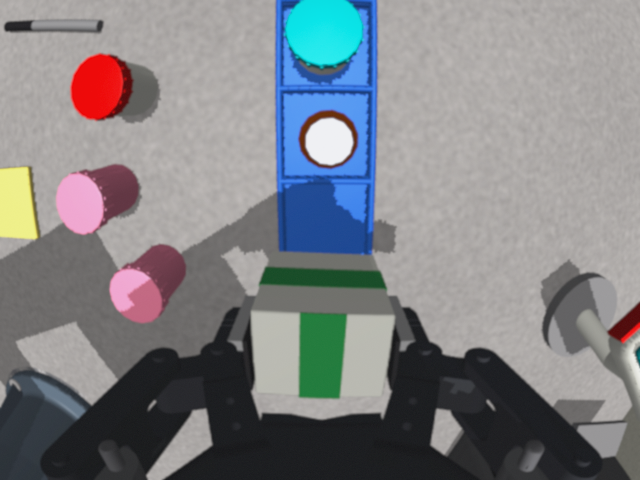

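Run:
```python
from h import *
c=manip.get_calibration("wrist");print(-c["R"].T@c["t"]-manip.sense()["tcp_pos"])
```

```text
[0.07785062 0.01998789 0.13179427]
```

Request:
arm_command([
  [[0,-2,-40],0,1],
  [[0,0,-40],0,1],
  [[0,0,-25],0,1],
  [[0,0,-12],0,1],
  [[0,0,-7],0,1],
  [[0,0,0],0,1],
  [[0,0,0],0,1],
])

```text
t: 19.8
tcp_pos: [0.3933, -0.2999, 0.0431]
tool_rot: [0.993, 0.122, 0.0, 0.001]
force: [-0.6, 0.7, -0.2]
finger_gap: 0.584
```

Request:
arm_command([
  [[0,0,-1],0,1],
  [[0,0,0],0,0.3],
  [[0,0,0],0,-0.3],
  [[0,0,0],0,-1],
  [[0,0,0],0,-1],
  [[0,0,0],0,-1],
  [[0,0,30],0,-1],
  [[0,0,55],0,-1],
  [[0,0,55],0,-1],
  [[0,0,20],0,-1],
])

```text
t: 21.05
tcp_pos: [0.3938, -0.3006, 0.2046]
tool_rot: [0.993, 0.122, 0.002, 0.003]
force: [-0.6, 0.2, 0.3]
finger_gap: 0.999
```

Request:
arm_command([
  [[12,30,0],-0.04,-1],
  [[12,31,0],-0.04,-1],
  [[12,31,0],-0.04,-1],
  [[13,31,0],-0.04,-1],
  [[13,31,0],-0.04,-1],
  [[13,31,0],-0.05,-1],
  [[0,0,0],0,-1],
  [[0,0,0],0,-1],
])

```text
t: 22.05
tcp_pos: [0.4677, -0.1148, 0.2012]
tool_rot: [1.0, -0.003, -0.0, 0.0]
force: [-0.5, 0.3, -0.6]
finger_gap: 1.0
```

Run:
```python
from h import *
import pickle
s=manip.sense();print(s["tcp_pos"],s["tool_rot"],s["finger_gap"])
c=manip.get_calibration("wrist");pickle.dump(c,open("w8.pkl","wb"))
cv2.imwrite("pics/w8.png",manip.snapshot("wrist"))
```

```text
[ 0.46766933 -0.11476803  0.20124684] [ 9.99996532e-01 -2.62562362e-03 -1.36272365e-04  1.55878422e-04] 0.9995110708676443
```

View pics/w8.png

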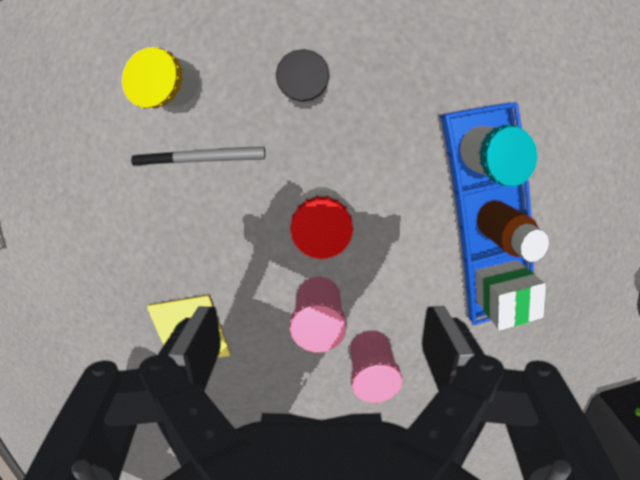

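Run:
```python
from h import *
import pickle
c=pickle.load(open("w8.pkl","rb"))
print(ray("wrist",322,228,.065,c),ray("wrist",302.5,75,.056,c))
```

```text
[ 0.46745315 -0.11503295  0.065     ] [ 0.58149823 -0.10132157  0.056     ]
```

Request:
arm_command([
  [[0,0,-45],0,-1],
  [[0,0,-45],0,-1],
  [[0,0,-30],0,-1],
  [[0,0,-20],0,-1],
  [[0,0,-13],0,-1],
  [[0,0,0],0,-1],
  [[0,0,0],0,-0.2],
  [[0,0,0],0,0.3],
  [[0,0,0],0,1],
  [[0,0,0],0,1],
  [[0,0,0],0,1],
  [[0,0,0],0,1],
])

```text
t: 23.6
tcp_pos: [0.4684, -0.1148, 0.0493]
tool_rot: [1.0, -0.003, 0.001, 0.0]
force: [0.0, -1.0, 5.5]
finger_gap: 0.548
```

Request:
arm_command([
  [[0,0,20],0,1],
  [[0,0,50],0,1],
  [[0,0,60],0,1],
  [[0,48,0],0.01,1],
  [[0,48,0],0.01,1],
  [[0,48,0],0.01,1],
  [[0,49,0],0.01,1],
  [[-1,49,0],0.01,1],
  [[-1,49,0],0.01,1],
  [[-1,49,0],0.01,1],
  [[-1,49,0],0.01,1],
  [[0,48,0],0,1],
])

```text
t: 25.1
tcp_pos: [0.4632, 0.3241, 0.1784]
tool_rot: [0.999, 0.037, 0.0, 0.0]
force: [0.6, -0.2, -0.6]
finger_gap: 0.546
```

Request:
arm_command([
  [[0,0,0],0,1],
  [[0,0,0],0,1],
  [[0,0,0],0,1],
])

```text
t: 25.48
tcp_pos: [0.4636, 0.3212, 0.1782]
tool_rot: [0.999, 0.036, -0.0, 0.0]
force: [-0.1, 0.3, -0.3]
finger_gap: 0.55
```

Run:
```python
from h import *
import pickle
s=manip.sense();print(s["tcp_pos"],s["tool_rot"],s["finger_gap"])
c=manip.get_calibration("wrist");pickle.dump(c,open("w9.pkl","wb"))
cv2.imwrite("pics/w9.png",manip.snapshot("wrist"))
```

```text
[0.46363503 0.32117334 0.17822552] [ 9.99343830e-01  3.62164695e-02 -4.24492132e-04  3.10458836e-04] 0.550382302988384
```

View pics/w9.png

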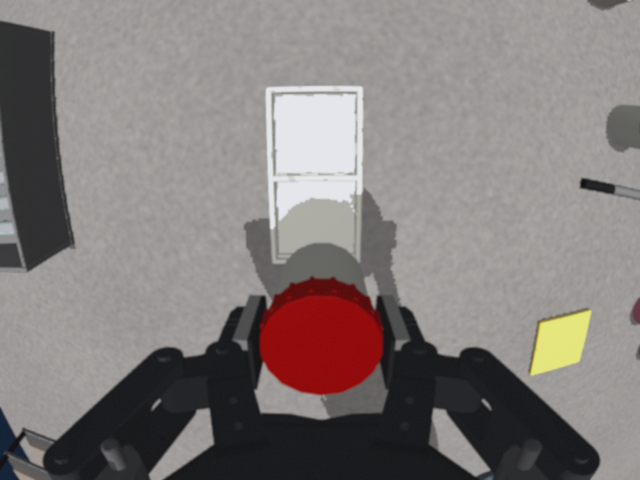

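The red pot is held over the near white compartment. The rack rim corners are at (266,88), (363,87), (360,263) and (273,264).

Run:
```python
from h import *
import pickle
c=pickle.load(open("w9.pkl","rb"))
k=np.array([ray("wrist",x,y,.022,c)[:2] for x,y in [(266,88),(363,87),(360,263),(273,264)]]); print(k.round(4).tolist(),k.mean(0).round(4),[np.degrees(np.arctan2(*(v[::-1]))).round(1) for v in (k[0]-k[3],k[1]-k[2])],[np.linalg.norm(k[i]-k[i-1]).round(4) for i in range(4)])
```

```text
[[0.5659, 0.3712], [0.5717, 0.2976], [0.4292, 0.2863], [0.4229, 0.3592]] [0.4974 0.3286] [np.float64(4.8), np.float64(4.5)] [np.float64(0.1434), np.float64(0.0738), np.float64(0.1429), np.float64(0.0731)]
```

Request:
arm_command([
  [[-1,3,-40],0,1],
  [[0,0,-40],0,1],
  [[0,0,-25],0,1],
  [[0,0,-12],0,1],
  [[0,0,-7],0,1],
  [[0,0,0],0,1],
  [[0,0,0],0,1],
])

```text
t: 26.4
tcp_pos: [0.4635, 0.3257, 0.0552]
tool_rot: [0.999, 0.037, 0.001, -0.0]
force: [-0.3, 0.5, -0.7]
finger_gap: 0.546
```

Request:
arm_command([
  [[0,0,-1.5],0,1],
  [[0,0,0],0,0.3],
  [[0,0,0],0,-0.3],
  [[0,0,0],0,-1],
  [[0,0,0],0,-1],
  [[0,0,0],0,-1],
  [[0,0,40],0,-1],
  [[0,0,60],0,-1],
  [[0,0,50],0,-1],
  [[0,0,0],0,-1],
])

```text
t: 27.65
tcp_pos: [0.4655, 0.3267, 0.2073]
tool_rot: [0.999, 0.037, 0.005, -0.002]
force: [-1.0, 0.0, -0.7]
finger_gap: 0.999
```

Request:
arm_command([
  [[12,-43,0],-0.01,-1],
  [[12,-43,0],-0.01,-1],
  [[12,-43,0],-0.01,-1],
  [[12,-43,0],-0.01,-1],
  [[12,-43,0],-0.01,-1],
  [[12,-43,0],-0.01,-1],
  [[12,-43,0],-0.01,-1],
  [[12,-42,0],-0.01,-1],
  [[12,-42,0],0,-1],
  [[11,-42,0],0,-1],
  [[0,0,0],0,-1],
  [[0,0,0],0,-1],
])

```text
t: 29.15
tcp_pos: [0.5807, -0.1009, 0.2015]
tool_rot: [1.0, -0.003, -0.002, -0.001]
force: [-0.4, 0.4, -0.3]
finger_gap: 1.002
```

Run:
```python
from h import *
import pickle
s=manip.sense();print(s["tcp_pos"],s["tool_rot"],s["finger_gap"])
c=manip.get_calibration("wrist");pickle.dump(c,open("w10.pkl","wb"))
cv2.imwrite("pics/w10.png",manip.snapshot("wrist"))
```

```text
[ 0.58065345 -0.10092911  0.2014676 ] [ 9.99992688e-01 -3.39850650e-03 -1.54963008e-03 -8.20335691e-04] 1.002481060601223
```

View pics/w10.png

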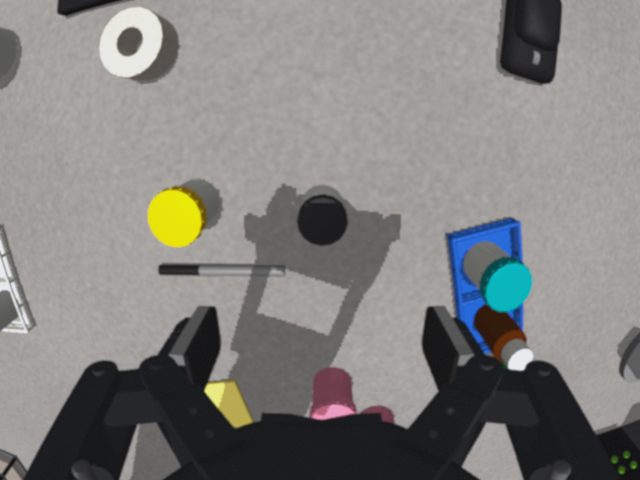

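Request:
arm_command([
  [[1,0,-45],0,-1],
  [[0,0,-45],0,-1],
  [[0,0,-35],0,-1],
  [[0,0,-24],0,-1],
  [[0,0,-14],0,-1],
  [[0,0,0],0,-1],
  [[0,0,0],0,-0.2],
  [[0,0,0],0,0.3],
  [[0,0,0],0,1],
  [[0,0,0],0,1],
  [[0,0,0],0,1],
  [[0,0,0],0,1],
])

```text
t: 30.7
tcp_pos: [0.5836, -0.1018, 0.041]
tool_rot: [1.0, -0.003, 0.001, 0.0]
force: [-1.1, 1.8, 6.0]
finger_gap: 0.456
```

Request:
arm_command([
  [[0,0,20],0,1],
  [[0,0,50],0,1],
  [[0,0,60],0,1],
  [[-5,48,0],0.01,1],
  [[-5,48,0],0.01,1],
  [[-5,48,0],0.01,1],
  [[-5,48,0],0.01,1],
  [[-6,48,0],0.01,1],
  [[-6,48,0],0.01,1],
  [[-6,48,0],0.01,1],
  [[-6,48,0],0.01,1],
  [[-6,47,0],0,1],
])

```text
t: 32.2
tcp_pos: [0.5323, 0.3308, 0.1697]
tool_rot: [0.999, 0.037, -0.0, 0.0]
force: [2.3, -0.7, -0.5]
finger_gap: 0.454
```

Request:
arm_command([
  [[0,0,0],0,1],
  [[0,0,0],0,1],
  [[0,0,0],0,1],
])

```text
t: 32.58
tcp_pos: [0.533, 0.328, 0.1696]
tool_rot: [0.999, 0.036, -0.0, 0.0]
force: [0.4, 0.4, -0.8]
finger_gap: 0.46
```

Run:
```python
from h import *
import pickle
s=manip.sense();print(s["tcp_pos"],s["tool_rot"],s["finger_gap"])
cv2.imwrite("pics/w11.png",manip.snapshot("wrist"))
cv2.imwrite("pics/t11.png",manip.snapshot("top"))
cv2.imwrite("pics/s11.png",manip.snapshot("scene"))
```

```text
[0.53301402 0.32801411 0.16964507] [ 9.99349001e-01  3.60744881e-02 -3.33186034e-04  3.08142003e-04] 0.4598820034055924
```

View pics/w11.png

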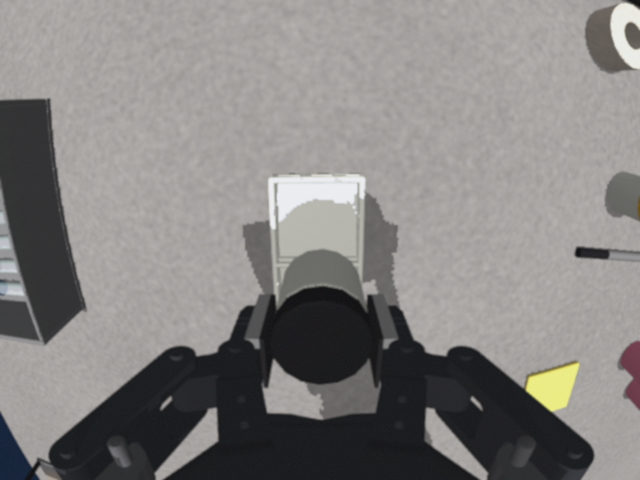

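View pics/s11.png

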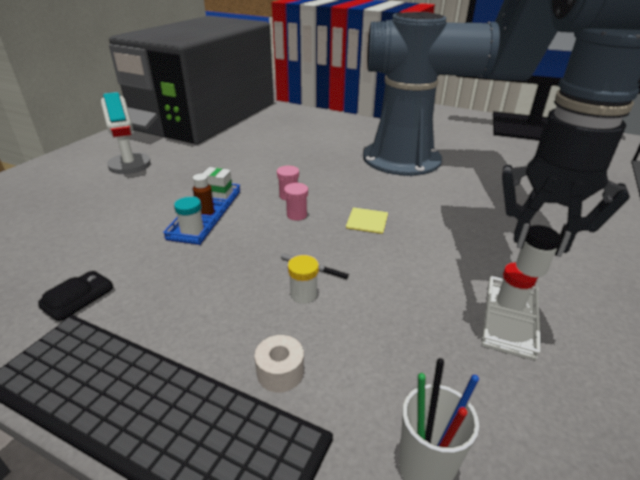

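The jar is held upright over the far white compartment. In the scene view the three blue-rack items stand upright and the yellow pot hasn't moved.

Request:
arm_command([
  [[-1,1,-40],0,1],
  [[0,0,-40],0,1],
  [[0,0,-25],0,1],
  [[0,0,-12],0,1],
  [[0,0,-7],0,1],
  [[0,0,0],0,1],
  [[0,0,0],0,1],
])

```text
t: 33.6
tcp_pos: [0.5326, 0.3307, 0.0468]
tool_rot: [0.999, 0.037, 0.001, -0.0]
force: [-0.0, 0.3, 0.0]
finger_gap: 0.457
```

Next I'll release it and move clear to get an open top view.

Request:
arm_command([
  [[0,0,-1.5],0,1],
  [[0,0,0],0,0.3],
  [[0,0,0],0,-0.3],
  [[0,0,0],0,-1],
  [[0,0,0],0,-1],
  [[0,0,0],0,-1],
  [[0,0,40],0,-1],
  [[0,0,60],0,-1],
  [[0,0,60],0,-1],
  [[-20,-30,0],0,-1],
  [[-20,-40,0],0,-1],
  [[-20,-40,0],0,-1],
])

```text
t: 35.1
tcp_pos: [0.4711, 0.2195, 0.2046]
tool_rot: [0.999, 0.037, 0.0, 0.0]
force: [0.6, -0.7, -0.2]
finger_gap: 1.0
```

Request:
arm_command([
  [[0,-40,0],0,-1],
  [[0,-40,0],0,-1],
  [[0,0,0],0,-1],
  [[0,0,0],0,-1],
])

```text
t: 35.6
tcp_pos: [0.472, 0.1407, 0.2044]
tool_rot: [0.999, 0.037, 0.0, -0.0]
force: [-0.5, -0.2, -0.5]
finger_gap: 1.002
```

Run:
```python
from h import *
w=manip.snapshot("wrist");t=manip.snapshot("top");s=manip.snapshot("scene")
for n,i in zip("wts",(w,t,s)):cv2.imwrite(f"pics/{n}12.png",i)
a=cv2.resize(s[230:370,440:580],None,fx=4,fy=4);b=cv2.resize(s[150:260,140:260],None,fx=4,fy=4)
cv2.imwrite("pics/s12a.png",a);cv2.imwrite("pics/s12b.png",b);print(manip.sense()["t"])
```

```text
35.75
```

View pics/w12.png

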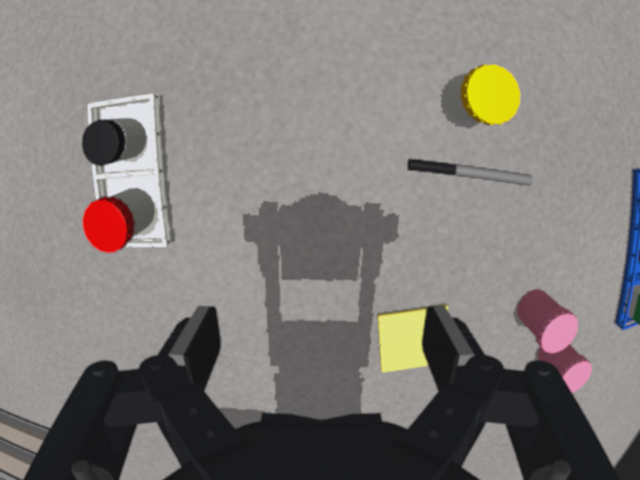

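View pics/t12.png

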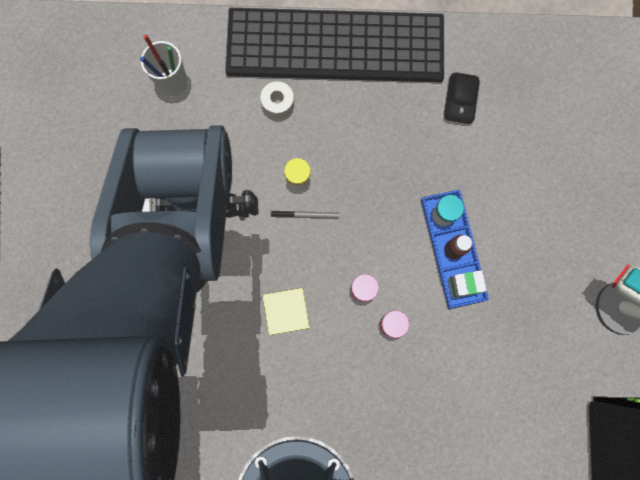

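View pics/s12a.png

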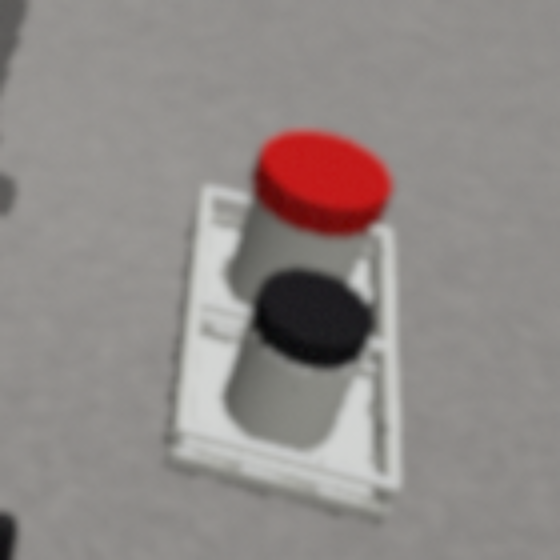

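View pics/s12b.png

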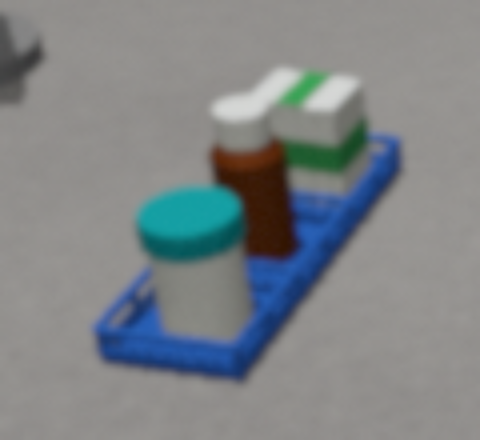

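All five items stand in their racks, and the yellow pot is still at (297,171) in the top view. I'm handing in.

```bash
python3 -c "
from station import manip
print(manip.sign_off(), manip.sense()['t'])"
```

```text
the job is handed in; nothing more can be done
the job is handed in; nothing more can be done
```

Both kits are made up and the job was handed in at about 36 s of the 126 s allowed.

- **Blue rack:** the turquoise pot is in the far compartment, the brown bottle in the middle and the swab carton in the near one.
- **White rack:** the red pot is in the near compartment and the black-lidded jar in the far one.

I took the last wrist, top and scene pictures with the gripper open and clear of everything. They show all five items upright, each in its own compartment. The yellow pot is at the same pixel position as at the start, (297,171) in the top view, and both pink pots were left alone.

- **Measurements:** the first position readings from the top and wrist cameras differed by up to about 5 mm on the robot's right. Fresh wrist pictures before most of the grasps and placings settled this.
- **Forces:** the force readings I saw stayed below about 7 N.
- **Hidden view:** in the last top view the arm hid the white rack, so I checked that rack from the wrist and scene cameras only.

No check failed.

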